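# Unlock the bayonet lid of the tall sample pot and lay it on the pad

## Robot

A 6-joint arm with a two-finger parallel gripper is mounted at the origin on a cart in front of the work surface, level with it; the furniture and walls round the work are solid. World frame = base frame: x ahead of the robot, y to its left, z up, the work surface at z = 0. Lengths are in m, angles in rad, forces in N, time in s.
With the tool pointing down it reaches from about 0.3 to 0.875 m from the base axis. Payload 6.4 kg.
Tool frame: the origin (TCP) lies between the finger pads; the fingertips stand 25 mm ahead of it and the grasp point (between the pads) lies 6 mm ahead of it; y points along the fingers, x is the direction in which the jaws open and shut, and the axes are right-handed (so a half turn about y gives the same grasp; the last joint's range is limited). The gripper opens to 85 mm and grips with 20 to 120 N. Pads are 22 mm wide; open, the fingers measure 114 mm over their backs; the gripper's body (76 mm by 85 mm) begins 54 mm behind the grasp point. The pads swing forward as they close: fully open they stand 13 mm farther back than shut.
Start: joints at [-1.332, 0.181, 1.607, -0, 1.354, -0.206], TCP at [0.247, -0.519, 0.256] pointing down, gripper open.
Joint ranges: [-2.99, 2.99], [-0.89, 2.07], [0.3, 2.58], [-1.14, 4.28], [0, 2.63], [-3.12, 3.12]. Speed limits (rad/s): [2.57, 2.57, 3.01, 3.14, 3.14, 3.14].

## Interface

Orientations are given as a unit quaternion [w, x, y, z].
In Python, from bench import ctrl, vision, ticket, find_in, regions_of, pinpoint gives the robot as it stands.
- The arm moves only by the tool apply_moves, never from a script. Its argument "increments" is a list of rows, each an object of numbers: "x", "y", "z": the shift along the tool's x, y, z in cm; "ax", "ay", "az": the turn, a rotation vector about the tool's x, y, z in rad; "grip": the closure, from 0 (fully open) to 1 (shut). A call has 1 to 12 rows; each row is the pose to reach, as a shift and turn from the pose measured when the call began, along the tool's axes at that moment; what a row does not reach only later rows make up. A row lasts 1/8 s, in which the tool goes at most 62.5 mm and 10.7 degrees, less where a joint would pass 70% of its speed; a pose out of reach is approached as far as the arm can. A call with a gripper value outside its range is refused whole. The fingers move at their own pace and stop on an object; the grip force is fixed at half the most. Time passes only in rows, so rows that repeat a pose let the fingers close. It gives the time, the measured TCP pose, the force and the opening at its end, in the units of the state.
- ctrl.get_obs(): the state, without advancing time (a new reading comes with each control period).
- vision.camera(name): name is "side" or "top"; returns the picture (384x512x3 uint8, red, green, blue); there is no depth.
- vision.camera_params(name): a dict with "intrinsics" (3x3 intrinsics, pixels), "R" (3x3) and "t" (3): a world point X has camera coordinates R X + t. Camera axes: x right, y down, z forward; pixel columns grow to the right and rows downward; lengths in m; the calibration is good to about 2 mm. A picture is of the moment at which its call begins. camera_params takes no time and is no camera call.
- ticket.hand_in(): hands the job in, once; it reports no verdict.
Trained networks look in the newest picture that a camera, given by its name, has taken for a name from the list of things; names that differ only in an ending like _2 or _b are one class to them, and where a whole thing is asked for, a point or a joint stands for the part that bears it (a point fixed in the world has none). Each returns a list of dicts, best first, with "p" (0 to 1); they miss things now and then, are a little off and sometimes report something else, mostly with a low value. They report only what shows in the picture. A call takes as long as a camera call.
- find_in(camera, query): "rect" ([centre column, centre row, width, height] in pixels, round what is visible of it).
- regions_of(camera, query): "mask" (384x512 bool, what is visible of it) and "rect" ([centre column, centre row, width, height] in pixels, round what is visible of it).
- pinpoint(camera, query): "xy" ([column, row] in pixels: a listed point, or the origin of a listed thing).
The state is a dict: "time_s": time; "q": joint angles; "dq": joint speeds; "joint_efforts": joint torques, N m; "eef_pos": TCP position; "eef_rot": TCP orientation; "wrist_force": force on the tool from outside, world axes, zero at the start; "torque": the same for the moment, N m; "opening": opening from 0.0 (shut) to 1.0 (fully open).
Only numpy, scipy, OpenCV 4.12 (cv2) and the standard library are available. Lean on these libraries where they do the work, as an engineer would, in place of code of your own. Each camera call takes 0.05 s, during which the arm holds its last target.

## Task

Open the taller of the two sample pots: turn its lid anticlockwise (seen from above) by its grip bar until the two lugs stand in the slots of the collar, then lift it straight off. Set the lid down upright in the middle of the white pad and let go of it. Leave the lower pot closed.

Things in the scene. Friction and masses are not known exactly. Their poses are not given: they have to be found in the camera images.
- tall_pot: Taller of two round aluminium pots, 92 mm across, fixed to the trolley top. Origin: centre of its underside, z up. Rim 80 mm up, mouth 68 mm across. Locked, the lid's x axis stands 48 to 75 degrees clockwise (seen from above) of the pot's x axis; turned anticlockwise until they agree within 10 degrees, it lifts off. A stop ends the turn about 16 degrees past agreement, lugs still in the slots.
- tall_collar (a point): On the tall pot's axis, level with the top of its collar (106 mm across, 92.5 mm up; axes as the pot's). A 4 mm thick ledge inside the collar, 80 mm inner diameter, holds the lid's lugs down. Two opposite slots in the ledge, centred on the pot's +x and -x, each reach 28 degrees to either side. The lid turns easily, with 3 mm of side play and 2.5 mm of play up and down.
- tall_lid_grip (a point): In the upright aluminium grip bar of the tall pot's loose lid (0.15 kg), on the lid's axis, 14 mm below the bar's top, 27.5 mm above the collar's top while the lid is on, 46 mm above the lid's lowest face. Bar 46 mm long along the lid's x, 12 mm thick along its y, 48 mm tall; z is the lid's up. Lid and pot look and work the same after a half turn.
- tall_lid_disc (a point): Centre of the upper face of the tall pot's lid, a black disc 74 mm across and 6 mm thick, 34 mm below the grip point (same axes). Two lugs 14 mm wide and 6 mm thick reach 46 mm from the axis, in line with the bar, on the lid's +x and -x. Below the disc a round boss 58 mm across and 6 mm deep dips into the pot's mouth.
- pad: White square pad, 120 x 120 x 4 mm, fixed on the trolley top. Origin: centre of its underside, on the trolley top, so its upper face is 4 mm above the origin. It is bare.
- low_lid_grip (a point): Grip point of the lid of the lower pot, which is to be left alone: the same lid and pot, but with its rim only 45 mm up. The point lies on the lid's axis, 14 mm below the top of its grip bar.

How it is judged:
On the way, in this order (a step that is already met when the one before it is completed fails the run):
1. the tall pot's lid, still seated, has been turned so that its lugs stand in the slots (angle between the x axis of tall_lid_grip and the x axis of tall_pot, either way round below 0.42 rad and horizontal distance between tall_lid_grip and tall_pot below 0.012 m and z of tall_lid_grip in the frame of tall_pot below 0.13 m), for 0.1 s.
2. the lid has been lifted clear of the collar (z of tall_lid_grip in the frame of tall_pot above 0.145 m), for 0.1 s.
At the end, for the whole second after the job is handed in: The tall pot's lid lies upright (within 8 degrees) on the pad, its axis within 35 mm of the pad's centre, released and at rest; the lower pot's lid is still on its pot, within 15 mm of where it was (horizontal distance between tall_lid_grip and pad below 0.035 m and height (world z) of tall_lid_grip between 0.042 and 0.058 m and angle between tall_lid_grip's own z axis and vertical below 0.15 rad and distance of low_lid_grip from where it was at the start of the episode below 0.015 m); the robot touches nothing.
It fails at once if the lower pot's lid is moved by more than 15 mm (distance of low_lid_grip from where it was at the start of the episode above 0.015 m).
It also fails if it takes over 43 s, if anything falls off the work surface, if the arm or the gripper's body presses on something with over 40 N, if the wrist force passes 120 N, or if a joint passes its speed limit or range.

## Working session

There is one attempt and no reset: what is moved stays moved. The work goes in short steps, Python scripts to look and compute and a tool call to move; the robot and the scene stay as the last step left them, time stands still between calls to the robot, and variables do not carry over. Pictures are saved under pics/ and viewed, and the job is handed in when it is done.

Besides the shell and the picture viewer there is one more tool, called after ">>>" in YAML: its name, and indented under it one key for each argument. apply_moves: Moves the arm, as the interface text tells. Its arguments: {"type":"object","properties":{"increments":{"type":"array","items":{"type":"object","properties":{"x":{"type":"number"},"y":{"type":"number"},"z":{"type":"number"},"ax":{"type":"number"},"ay":{"type":"number"},"az":{"type":"number"},"grip":{"type":"number"}}}}},"required":["increments"]}

```bash
ls; mkdir -p pics; cat > h.py <<'E'
import numpy as np, cv2
from bench import ctrl, vision, ticket, find_in, regions_of, pinpoint
from scipy.spatial.transform import Rotation as Ro
def P(c):
    d=vision.camera_params(c); return np.array(d["intrinsics"]),np.array(d["R"]),np.array(d["t"])
def ray(c,xy):
    K,R,t=P(c); d=R.T@np.linalg.solve(K,[xy[0],xy[1],1]); return -R.T@t,d/np.linalg.norm(d)
def atz(c,xy,z):
    o,d=ray(c,xy); return o+d*(z-o[2])/d[2]
def proj(c,X):
    K,R,t=P(c); p=K@(R@np.array(X)+t); return p[:2]/p[2]
def tri(a,xa,b,xb):
    o1,d1=ray(a,xa);o2,d2=ray(b,xb)
    s=np.linalg.lstsq(np.array([d1,-d2]).T,o2-o1,rcond=None)[0]
    p,q=o1+s[0]*d1,o2+s[1]*d2
    return (p+q)/2,np.linalg.norm(p-q)
def save(c,n):
    im=vision.camera(c); cv2.imwrite(f"pics/{n}.png",im[:,:,::-1]); return im
E
python3 - <<'E'
from h import *
s=ctrl.get_obs();print(s)
for c in("top","side"):
    save(c,c+"0"); o,d=ray(c,(256,192)); print(c,o,d)
    for q in("tall_pot","tall_collar","tall_lid_grip","tall_lid_disc","pad","low_lid_grip"):
        print(q,[(np.round(r["xy"],1),round(r["p"],2)) for r in pinpoint(c,q)[:3]])
E
```

```text
pics
{'time_s': 0.0, 'q': array([-1.33229072e+00,  1.81544936e-01,  1.60802569e+00, -2.12341628e-05,
        1.35379312e+00, -2.06316575e-01]), 'dq': array([-0.00136923,  0.00161325,  0.00072509,  0.00137326, -0.0007071 ,
        0.00076664]), 'joint_efforts': array([-8.20552250e-04, -4.44869399e+01, -3.51341128e+01, -3.93187820e-04,
        9.03571432e-03, -6.62383684e-06]), 'eef_pos': array([ 0.24729764, -0.51853057,  0.25537338]), 'eef_rot': array([ 0.59840616, -0.59754551,  0.37784666, -0.37693678]), 'wrist_force': array([-0.17070368,  0.44048369,  0.21120973]), 'torque': array([-0.0704729 ,  0.03316275,  0.00597445]), 'opening': 0.9997306977638408}
top [ 0.36740382 -0.07841919  0.9223709 ] [ 0.2051628  -0.00888387 -0.97868754]
tall_pot [(array([213.2, 160.3]), 0.56)]
tall_collar []
tall_lid_grip [(array([204.7, 138.7]), 0.9)]
tall_lid_disc [(array([208.2, 147.2]), 0.81)]
pad [(array([265. , 236.9]), 0.86)]
low_lid_grip [(array([322.6, 151.6]), 0.57)]
side [0.4769367  0.63253676 0.56930009] [ 0.09407936 -0.84318766 -0.52932376]
tall_pot [(array([220.9, 255.6]), 0.91)]
tall_collar [(array([217.6, 223.8]), 0.97)]
tall_lid_grip [(array([219.8, 210.9]), 0.73), (array([294.9, 229.7]), 0.16)]
tall_lid_disc [(array([214.2, 225. ]), 0.76)]
pad [(array([294.7, 227.1]), 0.62)]
low_lid_grip [(array([239.7, 174.6]), 0.59)]
```

View pics/top0.png

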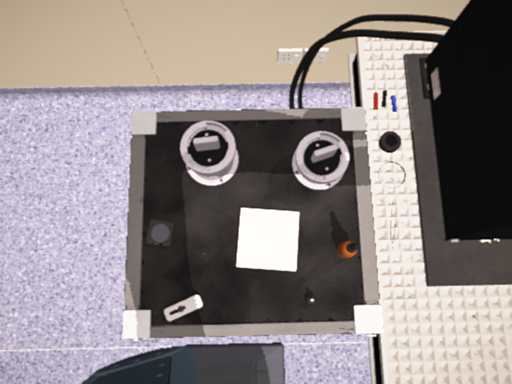

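View pics/side0.png

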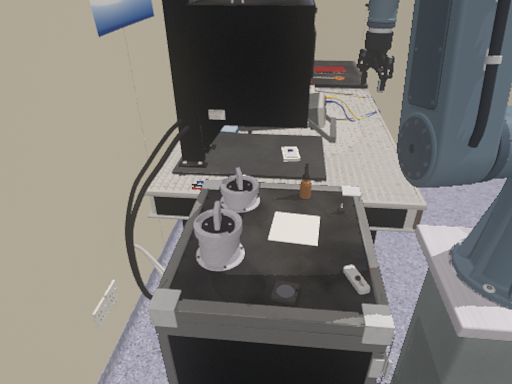

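```bash
python3 - <<'E'
from h import *
a={'tall_pot':((213.2,160.3),(220.9,255.6)),'grip':((204.7,138.7),(219.8,210.9)),'disc':((208.2,147.2),(214.2,225)),'pad':((265,236.9),(294.7,227.1)),'low':((322.6,151.6),(239.7,174.6))}
for k,(t,s) in a.items(): print(k,tri("top",t,"side",s))
print(atz("top",a['grip'][0],.12),atz("side",a['grip'][1],.12),atz("side",(217.6,223.8),.0925))
print(atz("top",a['low'][0],.085))
print(atz("top",a['pad'][0],0),atz("side",a['pad'][1],0))
s=ctrl.get_obs();w,x,y,z=s['eef_rot'];print(Ro.from_quat([x,y,z,w]).as_matrix().round(3))
E
```

```text
tall_pot (array([ 0.63178135,  0.00275616, -0.005319  ]), np.float64(0.0017829313154130542))
grip (array([0.63040001, 0.00669635, 0.12642328]), np.float64(0.01205331994413156))
disc (array([0.63708525, 0.0047789 , 0.08351269]), np.float64(0.0061541632450822035))
pad (array([ 0.46392699, -0.10264429,  0.00989814]), np.float64(0.0037163564062594272))
low (array([ 0.61677124, -0.21549004,  0.09005169]), np.float64(0.0032617669477265))
[0.63893608 0.00756798 0.12      ] [6.26183348e-01 3.97513045e-04 1.20000000e-01] [0.63082827 0.01031435 0.0925    ]
[ 0.61999851 -0.21641354  0.085     ]
[ 0.46685316 -0.10310647  0.        ] [ 0.46183273 -0.11518587  0.        ]
[[ 0.43   0.     0.903]
 [-0.903 -0.     0.43 ]
 [ 0.    -1.    -0.   ]]
```

```bash
python3 - <<'E'
import cv2,numpy as np
t=cv2.imread('pics/top0.png');s=cv2.imread('pics/side0.png')
a=cv2.resize(t[112:197,167:252],(510,510),interpolation=cv2.INTER_CUBIC)
b=cv2.resize(s[190:275,180:265],(510,510),interpolation=cv2.INTER_CUBIC)
cv2.imwrite('pics/z_t.png',a);cv2.imwrite('pics/z_s.png',b)
E
```

```text
(no output)
```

View pics/z_t.png

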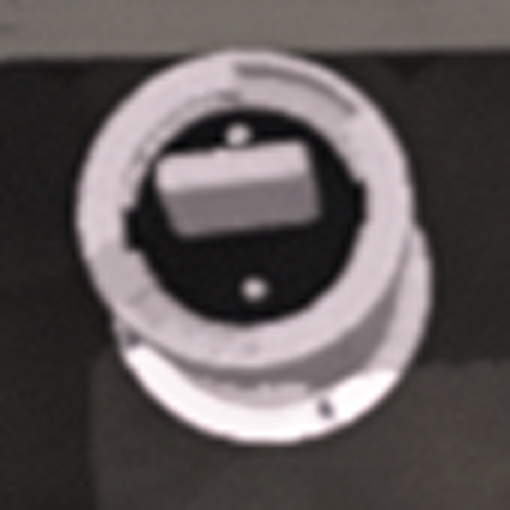

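View pics/z_s.png

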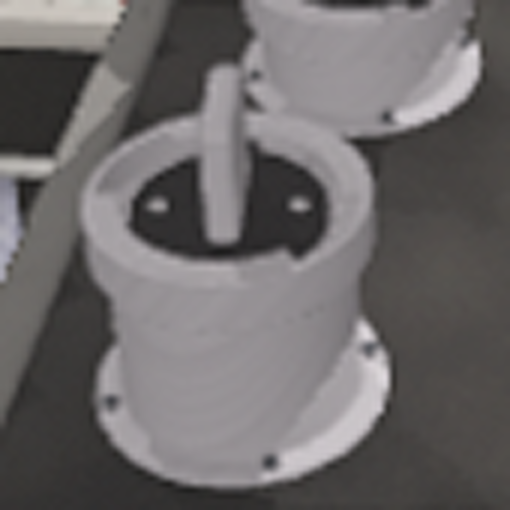

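```bash
cat > fit.py <<'E'
from h import *
from scipy.optimize import minimize,least_squares
t=cv2.imread('pics/top0.png',0);s=cv2.imread('pics/side0.png',0)
G={}
for c,i in(("top",t),("side",s)):
    i=cv2.GaussianBlur(i.astype(float),(0,0),.8); G[c]=i
th=np.linspace(0,2*np.pi,180,endpoint=False)
def circ(x,y,z,r): return np.c_[x+r*np.cos(th),y+r*np.sin(th),np.full(180,z)]
def pj(c,X):
    K,R,tt=P(c);p=(K@(R@X.T+tt[:,None])).T;return p[:,:2]/p[:,2:]
def samp(c,p): return cv2.remap(G[c].astype(np.float32),p[:,0].astype(np.float32)[None],p[:,1].astype(np.float32)[None],1)[0]
def score(c,x,y,z,r,dr=.003):  # inner bright minus outer
    return np.clip(samp(c,pj(c,circ(x,y,z,r-dr)))-samp(c,pj(c,circ(x,y,z,r+dr))),-20,60).mean()
def best(c,x0,y0,z,r):
    g=[(score(c,x0+a,y0+b,z,r),x0+a,y0+b) for a in np.arange(-.02,.0201,.001) for b in np.arange(-.02,.0201,.001)]
    return sorted(g)[::-1][:4]
if __name__=="__main__":
    for c in G:
        print(c,np.round(best(c,.632,.004,.0925,.053),4).tolist())
        print(c,'inner',np.round(sorted([(-score(c,.632+a,.004+b,.0885,.04),.632+a,.004+b) for a in np.arange(-.02,.0201,.001) for b in np.arange(-.02,.0201,.001)])[:4],4).tolist())
E
python3 fit.py
```

```text
Traceback (most recent call last):
  File "fit.py", line 19, in <module>
    print(c,np.round(best(c,.632,.004,.0925,.053),4).tolist())
                     ~~~~^^^^^^^^^^^^^^^^^^^^^^^^
  File "fit.py", line 15, in best
    g=[(score(c,x0+a,y0+b,z,r),x0+a,y0+b) for a in np.arange(-.02,.0201,.001) for b in np.arange(-.02,.0201,.001)]
        ~~~~~^^^^^^^^^^^^^^^^^
  File "fit.py", line 13, in score
    return np.clip(samp(c,pj(c,circ(x,y,z,r-dr)))-samp(c,pj(c,circ(x,y,z,r+dr))),-20,60).mean()
                          ~~^^^^^^^^^^^^^^^^^^^^
  File "fit.py", line 10, in pj
    K,R,tt=P(c);p=(K@(R@X.T+tt[:,None])).T;return p[:,:2]/p[:,2:]
           ~^^^
  File "h.py", line 5, in P
    d=vision.camera_params(c); return np.array(d["intrinsics"]),np.array(d["R"]),np.array(d["t"])
ValueError: time passes only in moves, steps and waits
```

```bash
sed -i 's/^def P(c):/import functools\n@functools.lru_cache\ndef P(c):/' h.py; python3 fit.py
```

```text
top [[55.5677, 0.635, 0.006], [55.4896, 0.634, 0.006], [55.3757, 0.634, 0.005], [55.0941, 0.635, 0.005]]
top inner [[-29.9548, 0.641, 0.022], [-29.4998, 0.641, 0.021], [-29.4216, 0.642, 0.021], [-29.3637, 0.64, 0.022]]
side [[29.3757, 0.632, 0.004], [29.2305, 0.633, 0.004], [29.1804, 0.632, 0.003], [28.961, 0.633, 0.005]]
side inner [[-10.7283, 0.627, -0.015], [-10.7097, 0.626, -0.014], [-10.6203, 0.626, -0.015], [-10.5797, 0.625, -0.014]]
```

```bash
python3 - <<'E'
from h import *
cr=lambda u,v:(167+(u+.5)/6-.5,112+(v+.5)/6-.5)
for n,q,z in(("bar top face",[(155,160),(304,143),(313,172),(163,188)],.134),("slot",[(235,70),(355,110)],.0925),("screws",[(237,134),(254,289)],.086)):
    p=np.array([atz("top",cr(*a),z)[:2] for a in q]);print(n,p.round(4).tolist(),p.mean(0).round(4))
    if len(q)==4:
        d=(p[1]-p[0]+p[2]-p[3]);print(np.degrees(np.arctan2(d[1],d[0])))
    elif n=="slot":
        d=p-[.634,.005];print(np.degrees(np.arctan2(d[:,1],d[:,0])),np.linalg.norm(d,axis=1))
    else:
        d=p[0]-p[1];print(np.degrees(np.arctan2(d[1],d[0]))-90)
def ov(c,n,box,px,py,pa,lx,ly,la):
    x0,y0=box;im=cv2.imread(f'pics/{n}.png')[y0:y0+85,x0:x0+85];im=cv2.resize(im,(510,510),interpolation=cv2.INTER_CUBIC)
    def pl(X,col,cl=True):
        pts=np.array([(np.array(proj(c,x))-[x0,y0]+.5)*6-.5 for x in X]).round().astype(int);cv2.polylines(im,[pts],cl,col,1)
    th=np.linspace(0,2*np.pi,60)
    pl([(px+.053*np.cos(t),py+.053*np.sin(t),.0925) for t in th],(0,0,255))
    for k in(0,180):
        pl([(px+.04*np.cos(t),py+.04*np.sin(t),.0925) for t in np.radians(np.linspace(pa+k-28,pa+k+28,20))],(0,255,0),False)
    C,S=np.cos(np.radians(la)),np.sin(np.radians(la))
    for z in(.134,.086):
        pl([(lx+C*u-S*v,ly+S*u+C*v,z) for u,v in((.023,.006),(.023,-.006),(-.023,-.006),(-.023,.006))],(255,0,0))
    cv2.imwrite(f'pics/ov_{c}.png',im)
import sys
A=(.634,.005,-26,.634,.005,-87)
ov("top","top0",(167,112),*A);ov("side","side0",(180,190),*A)
E
```

```text
bar top face [[0.6355, 0.0285], [0.64, -0.0169], [0.6307, -0.0196], [0.6265, 0.026]] [0.6332 0.0045]
-84.5371011942108
slot [[0.6797, 0.0086], [0.6652, -0.0301]] [ 0.6725 -0.0108]
[  4.47698174 -48.33710741] [0.04581088 0.04701034]
screws [[0.6602, 0.0086], [0.6079, 0.003]] [0.634  0.0058]
-83.92882268880693
```

View pics/ov_top.png

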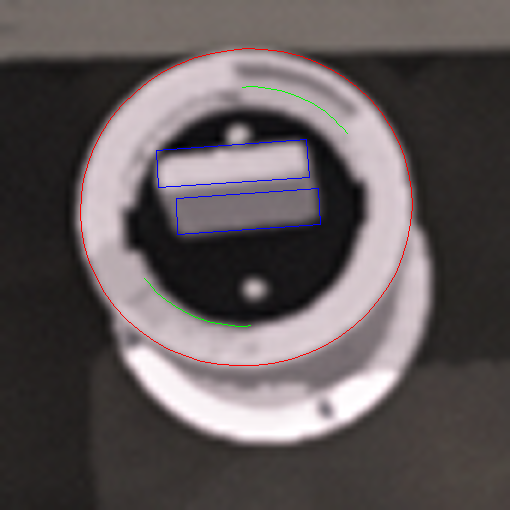

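View pics/ov_side.png

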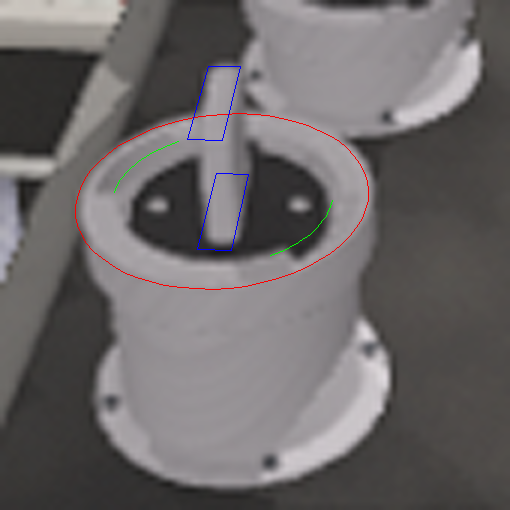

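```bash
cat >> h.py <<'E'
def inc(target,yaw,o=None):
    o=o or ctrl.get_obs(); w,x,y,z=o['eef_rot'];M=Ro.from_quat([x,y,z,w]).as_matrix()
    c,s=np.cos(np.radians(yaw)),np.sin(np.radians(yaw))
    T=np.array([[c,0,-s],[s,0,c],[0,-1,0]]).T.T
    X=np.array([c,s,0]);Y=np.array([0,0,-1.]);T=np.c_[X,Y,np.cross(X,Y)]
    d=M.T@(np.array(target)-o['eef_pos'])*100; r=Ro.from_matrix(M.T@T).as_rotvec()
    print("xyz cm",d.round(2),"rot",r.round(3),"yaw now",np.degrees(np.arctan2(M[1,0],M[0,0])).round(1),"pos",np.round(o['eef_pos'],4),"F",np.round(o['wrist_force'],1),"op",round(o['opening'],3),"t",o['time_s'],"q6",o['q'][5].round(2))
E
python3 -c "
from h import *
inc([.6335,.005,.22],5)"
```

```text
xyz cm [-30.7    3.63  57.4 ] rot [ 0.    -1.213  0.   ] yaw now -64.5 pos [ 0.2474 -0.5191  0.2563] F [-0.1  0.8  0.1] op 0.998 t 0.7 q6 -0.21
```

>>> apply_moves:
  increments:
    - {"x": -2.8, "y": 0, "z": 5.2, "ay": -0.11}
    - {"x": -5.6, "y": 0, "z": 10.4, "ay": -0.22}
    - {"x": -8.4, "y": 0, "z": 15.6, "ay": -0.33}
    - {"x": -11.2, "y": 0.3, "z": 20.8, "ay": -0.44}
    - {"x": -14, "y": 0.6, "z": 26.1, "ay": -0.55}
    - {"x": -16.8, "y": 1, "z": 31.3, "ay": -0.66}
    - {"x": -19.6, "y": 1.5, "z": 36.5, "ay": -0.77}
    - {"x": -22.4, "y": 2, "z": 41.7, "ay": -0.88}
    - {"x": -25.2, "y": 2.5, "z": 46.9, "ay": -0.99}
    - {"x": -28, "y": 3, "z": 52.2, "ay": -1.1}
    - {"x": -30.7, "y": 3.6, "z": 57.4, "ay": -1.213}
    - {"x": -30.7, "y": 3.6, "z": 57.4, "ay": -1.213}

```text
invalid input
```

```bash
python3 -c "
from h import *
save('top','top1')
inc([.6335,.005,.128],5)"
```

```text
xyz cm [-30.7   12.83  57.4 ] rot [ 0.    -1.213  0.   ] yaw now -64.5 pos [ 0.2474 -0.5191  0.2563] F [-0.  0. -0.] op 1.004 t 0.75 q6 -0.21
```

>>> apply_moves:
  increments:
    - {"x": -2.8, "y": 0, "z": 5.2, "ax": 0, "ay": -0.11, "az": 0, "grip": 0}
    - {"x": -5.6, "y": 0, "z": 10.4, "ax": 0, "ay": -0.22, "az": 0, "grip": 0}
    - {"x": -8.4, "y": 0, "z": 15.6, "ax": 0, "ay": -0.33, "az": 0, "grip": 0}
    - {"x": -11.2, "y": 0.3, "z": 20.8, "ax": 0, "ay": -0.44, "az": 0, "grip": 0}
    - {"x": -14, "y": 0.6, "z": 26.1, "ax": 0, "ay": -0.55, "az": 0, "grip": 0}
    - {"x": -16.8, "y": 1, "z": 31.3, "ax": 0, "ay": -0.66, "az": 0, "grip": 0}
    - {"x": -19.6, "y": 1.5, "z": 36.5, "ax": 0, "ay": -0.77, "az": 0, "grip": 0}
    - {"x": -22.4, "y": 2, "z": 41.7, "ax": 0, "ay": -0.88, "az": 0, "grip": 0}
    - {"x": -25.2, "y": 2.5, "z": 46.9, "ax": 0, "ay": -0.99, "az": 0, "grip": 0}
    - {"x": -28, "y": 3, "z": 52.2, "ax": 0, "ay": -1.1, "az": 0, "grip": 0}
    - {"x": -30.7, "y": 3.6, "z": 57.4, "ax": 0, "ay": -1.213, "az": 0, "grip": 0}
    - {"x": -30.7, "y": 3.6, "z": 57.4, "ax": 0, "ay": -1.213, "az": 0, "grip": 0}

```text
time_s: 2.25
eef_pos: [0.6345, 0.0088, 0.2191]
eef_rot: [0.707, -0.706, -0.033, 0.033]
wrist_force: [-0.3, 0.1, -0.5]
opening: 0.996
```

```bash
python3 -c "
from h import *
inc([.6335,.005,.128],5)"
```

```text
xyz cm [-0.13  9.11 -0.38] rot [-0.001  0.006 -0.001] yaw now 5.3 pos [0.6345 0.0088 0.2191] F [-0.3  0.1 -0.5] op 0.996 t 2.25 q6 -0.27
```

>>> apply_moves:
  increments:
    - {"x": -0.1, "y": 2, "z": -0.4, "ax": 0, "ay": 0, "az": 0, "grip": 0}
    - {"x": -0.1, "y": 4, "z": -0.4, "ax": 0, "ay": 0, "az": 0, "grip": 0}
    - {"x": -0.1, "y": 6, "z": -0.4, "ax": 0, "ay": 0, "az": 0, "grip": 0}
    - {"x": -0.1, "y": 7.5, "z": -0.4, "ax": 0, "ay": 0, "az": 0, "grip": 0}
    - {"x": -0.1, "y": 8.6, "z": -0.4, "ax": 0, "ay": 0, "az": 0, "grip": 0}
    - {"x": -0.1, "y": 9.1, "z": -0.4, "ax": 0, "ay": 0, "az": 0, "grip": 0}
    - {"x": -0.1, "y": 9.1, "z": -0.4, "ax": 0, "ay": 0, "az": 0, "grip": 0}

```text
time_s: 3.12
eef_pos: [0.6339, 0.0048, 0.1281]
eef_rot: [0.707, -0.706, -0.033, 0.033]
wrist_force: [0.7, -0.7, -0.5]
opening: 1.007
```

```bash
python3 -c "
from h import *
a=save('side','side2')
cv2.imwrite('pics/s2z.png',cv2.resize(a[150:290,160:300,::-1],(560,560),interpolation=2))
inc([.6335,.005,.128],5)"
```

```text
xyz cm [-0.06  0.05  0.03] rot [-0.001  0.006 -0.   ] yaw now 5.3 pos [0.6341 0.0048 0.1285] F [ 0.4 -0.7  0.2] op 0.996 t 3.175 q6 -0.27
```

View pics/s2z.png

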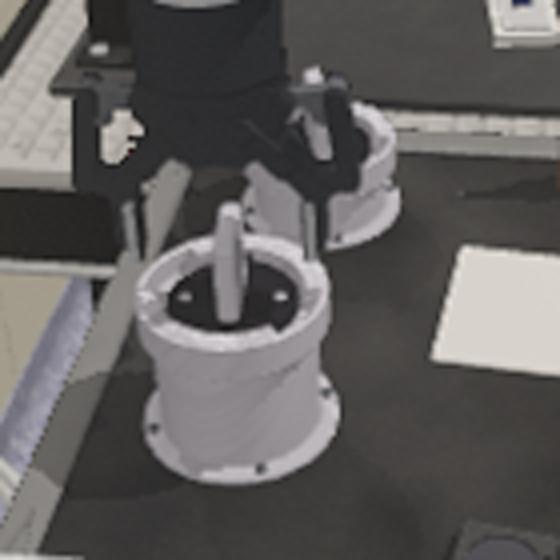

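The bar (crop 230, 205–320) stands midway between the fingers at columns 130 and 312, and the fingertips clear the collar. I'll close the gripper.

>>> apply_moves:
  increments:
    - {"x": 0, "y": 0, "z": 0, "ax": 0, "ay": 0, "az": 0, "grip": 0.5}
    - {"x": 0, "y": 0, "z": 0, "ax": 0, "ay": 0, "az": 0, "grip": 0.8}
    - {"x": 0, "y": 0, "z": 0, "ax": 0, "ay": 0, "az": 0, "grip": 1}
    - {"x": 0, "y": 0, "z": 0, "ax": 0, "ay": 0, "az": 0, "grip": 1}
    - {"x": 0, "y": 0, "z": 0, "ax": 0, "ay": 0, "az": 0, "grip": 1}
    - {"x": 0, "y": 0, "z": 0, "ax": 0, "ay": 0, "az": 0, "grip": 1}
    - {"x": 0, "y": 0, "z": 0, "ax": 0, "ay": 0, "az": 0, "grip": 1}
    - {"x": 0, "y": 0, "z": 0, "ax": 0, "ay": 0, "az": 0, "grip": 1}

```text
time_s: 4.18
eef_pos: [0.6343, 0.0047, 0.1288]
eef_rot: [0.707, -0.706, -0.033, 0.033]
wrist_force: [-0.7, 0.5, 2.0]
opening: 0.128
```

```bash
python3 -c "
from h import *
inc([.634,.005,.128],67)"
```

```text
xyz cm [-0.03  0.08  0.03] rot [-0.000e+00 -1.077e+00  1.000e-03] yaw now 5.3 pos [0.6343 0.0047 0.1288] F [-0.7  0.5  2. ] op 0.128 t 4.175 q6 -0.27
```

>>> apply_moves:
  increments:
    - {"x": 0, "y": 0, "z": 0, "ax": 0, "ay": -0.1, "az": 0, "grip": 1}
    - {"x": 0, "y": 0, "z": 0, "ax": 0, "ay": -0.2, "az": 0, "grip": 1}
    - {"x": 0, "y": 0, "z": 0, "ax": 0, "ay": -0.3, "az": 0, "grip": 1}
    - {"x": 0, "y": 0, "z": 0, "ax": 0, "ay": -0.4, "az": 0, "grip": 1}
    - {"x": 0, "y": 0, "z": 0, "ax": 0, "ay": -0.5, "az": 0, "grip": 1}
    - {"x": 0, "y": 0, "z": 0, "ax": 0, "ay": -0.6, "az": 0, "grip": 1}
    - {"x": 0, "y": 0, "z": 0, "ax": 0, "ay": -0.7, "az": 0, "grip": 1}
    - {"x": 0, "y": 0, "z": 0, "ax": 0, "ay": -0.8, "az": 0, "grip": 1}
    - {"x": 0, "y": 0, "z": 0, "ax": 0, "ay": -0.9, "az": 0, "grip": 1}
    - {"x": 0, "y": 0, "z": 0, "ax": 0, "ay": -0.98, "az": 0, "grip": 1}
    - {"x": 0, "y": 0, "z": 0, "ax": 0, "ay": -1.05, "az": 0, "grip": 1}
    - {"x": 0, "y": 0, "z": 0, "ax": 0, "ay": -1.05, "az": 0, "grip": 1}

```text
time_s: 5.68
eef_pos: [0.6344, 0.0047, 0.1288]
eef_rot: [0.595, -0.595, -0.383, 0.382]
wrist_force: [-0.8, 0.1, 1.2]
opening: 0.133
```

```bash
python3 -c "
from h import *
a=save('side','side3')
cv2.imwrite('pics/s3z.png',cv2.resize(a[180:270,170:270,::-1],(700,630),interpolation=2)[:600])
inc([.634,.005,.128],67);print(ctrl.get_obs()['torque'])"
```

```text
xyz cm [0.01 0.08 0.04] rot [-0.    -0.028  0.001] yaw now 65.4 pos [0.6343 0.0047 0.1288] F [0.1 0.5 2.5] op 0.134 t 5.725 q6 -1.32
[-0.06403158  0.01170649  0.05222412]
```

View pics/s3z.png

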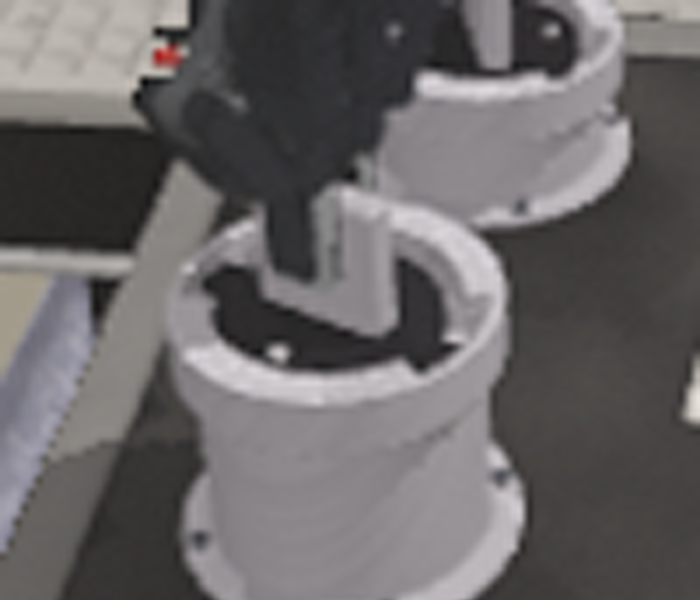

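```bash
cat > ov3.py <<'E'
from h import *
im=cv2.imread('pics/side3.png')[180:266,170:270];im=cv2.resize(im,(700,602),interpolation=2)
def pl(X,col):
    pts=np.array([(np.array(proj("side",x))-[170,180]+.5)*7-.5 for x in X])+[7,0]; cv2.polylines(im,[pts.round().astype(int)],False,col,1)
px,py=.634,.005
pl([(px+.053*np.cos(t),py+.053*np.sin(t),.0925) for t in np.linspace(0,6.3,60)],(0,0,255))
for pa in(-23,):
  for k in(0,180):
    for e in(-28,0,28):
        t=np.radians(pa+k+e)
        pl([(px+r*np.cos(t),py+r*np.sin(t),.0925) for r in(.04,.05)],(0,255,0))
    t=np.radians(np.linspace(pa+k-28,pa+k+28,20));pl(np.c_[px+.04*np.cos(t),py+.04*np.sin(t),0*t+.0925],(0,255,0))
t=np.radians(-24.6);C,S=np.cos(t),np.sin(t)
for k in(1,-1): pl([(px+C*u*k-S*v,py+S*u*k+C*v,.086) for u,v in((.037,.007),(.046,.007),(.046,-.007),(.037,-.007))],(255,0,0))
cv2.imwrite('pics/ov3.png',im)
E
python3 ov3.py
```

```text
(no output)
```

View pics/ov3.png

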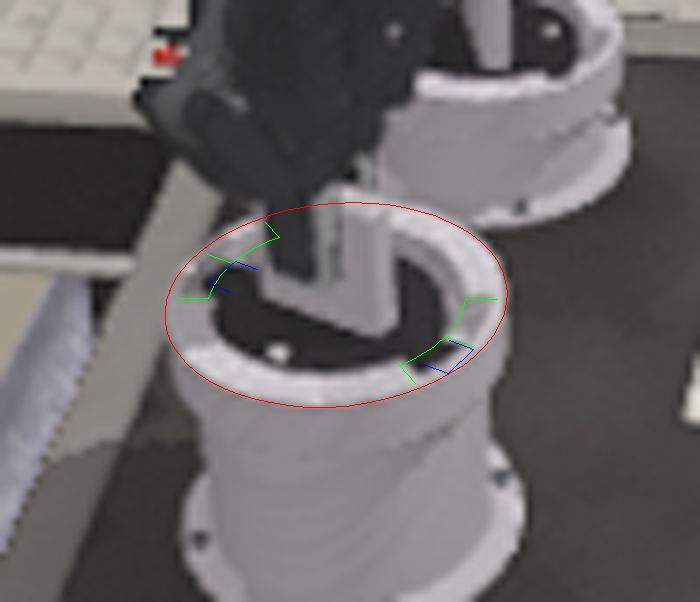

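The predicted slots and lugs match the picture: the lug at (435, 355) lies well inside the slot. I'll turn a last bit and lift slowly, checking the force.

>>> apply_moves:
  increments:
    - {"x": 0, "y": 0, "z": 0, "ax": 0, "ay": -0.03, "az": 0, "grip": 1}
    - {"x": 0, "y": 0, "z": 0, "ax": 0, "ay": -0.03, "az": 0, "grip": 1}
    - {"x": 0, "y": -0.3, "z": 0, "ax": 0, "ay": -0.03, "az": 0, "grip": 1}
    - {"x": 0, "y": -0.6, "z": 0, "ax": 0, "ay": -0.03, "az": 0, "grip": 1}
    - {"x": 0, "y": -0.9, "z": 0, "ax": 0, "ay": -0.03, "az": 0, "grip": 1}
    - {"x": 0, "y": -0.9, "z": 0, "ax": 0, "ay": -0.03, "az": 0, "grip": 1}

```text
time_s: 6.48
eef_pos: [0.6345, 0.0047, 0.1381]
eef_rot: [0.589, -0.589, -0.391, 0.391]
wrist_force: [0.2, 1.2, -0.6]
opening: 0.128
```

>>> apply_moves:
  increments:
    - {"x": 0, "y": -1, "z": 0, "ax": 0, "ay": 0, "az": 0, "grip": 1}
    - {"x": 0, "y": -2.5, "z": 0, "ax": 0, "ay": 0, "az": 0, "grip": 1}
    - {"x": 0, "y": -4.5, "z": 0, "ax": 0, "ay": 0, "az": 0, "grip": 1}
    - {"x": 0, "y": -6.5, "z": 0, "ax": 0, "ay": 0, "az": 0, "grip": 1}
    - {"x": 0, "y": -7, "z": 0, "ax": 0, "ay": 0, "az": 0, "grip": 1}
    - {"x": 0, "y": -7, "z": 0, "ax": 0, "ay": 0, "az": 0, "grip": 1}

```text
time_s: 7.22
eef_pos: [0.6347, 0.0046, 0.2088]
eef_rot: [-0.589, 0.589, 0.392, -0.39]
wrist_force: [-0.1, 0.3, -1.7]
opening: 0.128
```

```bash
python3 - <<'E'
from h import *
a=save('side','side4');b=save('top','top4')
cv2.imwrite('pics/c4.png',np.hstack([a[100:340,130:370,::-1],b[90:330,120:360,::-1]]))
for c in("top","side"):
    r=regions_of(c,"pad")
    for q in r[:1]:
        m=q["mask"].astype(np.uint8);cnt=max(cv2.findContours(m,0,2)[0],key=cv2.contourArea);rc=cv2.minAreaRect(cnt)
        pts=np.array([atz(c,p,.004)[:2] for p in cv2.boxPoints(rc)]);print(c,q["p"],m.sum(),pts.round(4).tolist(),pts.mean(0).round(4))
        print(atz(c,np.argwhere(m).mean(0)[::-1],.004))
        h=cv2.convexHull(cnt);ap=cv2.approxPolyDP(h,5,True)[:,0];print(np.array([atz(c,p,.004)[:2] for p in ap]).round(4).tolist())
E
```

```text
top 0.97 3632 [[0.4066, -0.0404], [0.5302, -0.0499], [0.5193, -0.1761], [0.3962, -0.1629]] [ 0.4631 -0.1074]
[ 0.46234204 -0.10767861  0.004     ]
[[0.5269, -0.0572], [0.5161, -0.1722], [0.3971, -0.1612], [0.4114, -0.0435]]
side 0.75 1373 [[0.5261, -0.0493], [0.5273, -0.1742], [0.3957, -0.1619], [0.4083, -0.0408]] [ 0.4643 -0.1066]
[ 0.46129898 -0.10229534  0.004     ]
[[0.3993, -0.1507], [0.4105, -0.0449], [0.5259, -0.0602], [0.5077, -0.1724]]
```

View pics/c4.png

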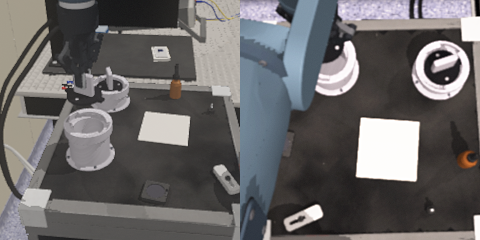

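```bash
python3 -c "
from h import *
inc([.463,-.107,.11],67)
print(find_in('side','low_lid_grip')[:2])"
```

```text
xyz cm [-16.94   9.71  11.39] rot [-0.001  0.002  0.   ] yaw now 67.1 pos [0.6339 0.0047 0.207 ] F [ 0.1 -0.4 -2.5] op 0.13 t 7.425 q6 -1.35
[{'rect': [241.1, 178.2, 22.9, 22.3], 'p': 0.8}]
```

>>> apply_moves:
  increments:
    - {"x": -2, "y": 0, "z": 1.4, "ax": 0, "ay": 0, "az": 0, "grip": 1}
    - {"x": -5, "y": 0, "z": 3.4, "ax": 0, "ay": 0, "az": 0, "grip": 1}
    - {"x": -8.5, "y": 0, "z": 5.7, "ax": 0, "ay": 0, "az": 0, "grip": 1}
    - {"x": -12, "y": 1, "z": 8, "ax": 0, "ay": 0, "az": 0, "grip": 1}
    - {"x": -14.5, "y": 3, "z": 9.7, "ax": 0, "ay": 0, "az": 0, "grip": 1}
    - {"x": -16.4, "y": 5.5, "z": 11, "ax": 0, "ay": 0, "az": 0, "grip": 1}
    - {"x": -16.9, "y": 8, "z": 11.4, "ax": 0, "ay": 0, "az": 0, "grip": 1}
    - {"x": -16.9, "y": 9.7, "z": 11.4, "ax": 0, "ay": 0, "az": 0, "grip": 1}
    - {"x": -16.9, "y": 9.7, "z": 11.4, "ax": 0, "ay": 0, "az": 0, "grip": 1}

```text
time_s: 8.6
eef_pos: [0.4619, -0.1061, 0.1087]
eef_rot: [0.591, -0.588, -0.39, 0.392]
wrist_force: [-0.2, -0.0, -0.9]
opening: 0.129
```

```bash
python3 -c "
from h import *
a=save('side','side5')
cv2.imwrite('pics/s5z.png',cv2.resize(a[120:270,210:360,::-1],(600,600),interpolation=2))
inc([.463,-.107,.06],67)"
```

```text
xyz cm [-0.05  4.98 -0.06] rot [-0.003  0.002  0.001] yaw now 67.1 pos [ 0.4627 -0.1064  0.1098] F [ 0.6 -0.  -1.4] op 0.133 t 8.65 q6 -1.65
```

View pics/s5z.png

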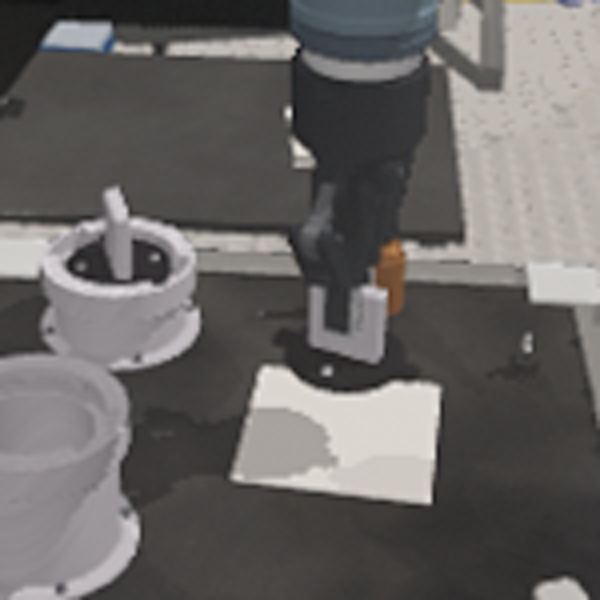

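The lid hangs level above the pad (disc at crop 350, 375). Next I'll lower it slowly.

>>> apply_moves:
  increments:
    - {"x": 0, "y": 1.5, "z": 0, "ax": 0, "ay": 0, "az": 0, "grip": 1}
    - {"x": 0, "y": 3, "z": 0, "ax": 0, "ay": 0, "az": 0, "grip": 1}
    - {"x": 0, "y": 4, "z": 0, "ax": 0, "ay": 0, "az": 0, "grip": 1}
    - {"x": 0, "y": 4.5, "z": 0, "ax": 0, "ay": 0, "az": 0, "grip": 1}
    - {"x": 0, "y": 4.8, "z": 0, "ax": 0, "ay": 0, "az": 0, "grip": 1}
    - {"x": 0, "y": 4.9, "z": 0, "ax": 0, "ay": 0, "az": 0, "grip": 1}
    - {"x": 0, "y": 4.9, "z": 0, "ax": 0, "ay": 0, "az": 0, "grip": 1}

```text
time_s: 9.52
eef_pos: [0.4629, -0.1064, 0.061]
eef_rot: [0.59, -0.589, -0.391, 0.391]
wrist_force: [0.2, -0.6, -2.0]
opening: 0.133
```

>>> apply_moves:
  increments:
    - {"x": 0, "y": 0.1, "z": 0, "ax": 0, "ay": 0, "az": 0, "grip": 1}
    - {"x": 0, "y": 0.1, "z": 0, "ax": 0, "ay": 0, "az": 0, "grip": 1}
    - {"x": 0, "y": 0.2, "z": 0, "ax": 0, "ay": 0, "az": 0, "grip": 1}
    - {"x": 0, "y": 0.2, "z": 0, "ax": 0, "ay": 0, "az": 0, "grip": 1}

```text
time_s: 10.02
eef_pos: [0.4628, -0.1064, 0.0589]
eef_rot: [0.59, -0.588, -0.391, 0.391]
wrist_force: [-0.1, -0.3, -0.8]
opening: 0.131
```

>>> apply_moves:
  increments:
    - {"x": 0, "y": 0.1, "z": 0, "ax": 0, "ay": 0, "az": 0, "grip": 1}
    - {"x": 0, "y": 0.1, "z": 0, "ax": 0, "ay": 0, "az": 0, "grip": 1}
    - {"x": 0, "y": 0.1, "z": 0, "ax": 0, "ay": 0, "az": 0, "grip": 1}

```text
time_s: 10.4
eef_pos: [0.4629, -0.1064, 0.0587]
eef_rot: [0.59, -0.588, -0.391, 0.391]
wrist_force: [-4.3, 1.1, 8.5]
opening: 0.128
```

The lid is in contact with the pad (8.5 N upward). Releasing now.

>>> apply_moves:
  increments:
    - {"x": 0, "y": 0, "z": 0, "ax": 0, "ay": 0, "az": 0, "grip": 0.7}
    - {"x": 0, "y": 0, "z": 0, "ax": 0, "ay": 0, "az": 0, "grip": 0.4}
    - {"x": 0, "y": 0, "z": 0, "ax": 0, "ay": 0, "az": 0, "grip": 0.2}
    - {"x": 0, "y": 0, "z": 0, "ax": 0, "ay": 0, "az": 0, "grip": 0.2}
    - {"x": 0, "y": 0, "z": 0, "ax": 0, "ay": 0, "az": 0, "grip": 0.2}
    - {"x": 0, "y": 0, "z": 0, "ax": 0, "ay": 0, "az": 0, "grip": 0.2}

```text
time_s: 11.15
eef_pos: [0.4629, -0.1064, 0.0587]
eef_rot: [0.59, -0.588, -0.391, 0.391]
wrist_force: [-1.0, 0.2, -0.4]
opening: 0.799
```

>>> apply_moves:
  increments:
    - {"x": 0, "y": -1, "z": 0, "ax": 0, "ay": 0, "az": 0, "grip": 0.2}
    - {"x": 0, "y": -3, "z": 0, "ax": 0, "ay": 0, "az": 0, "grip": 0.2}
    - {"x": 0, "y": -6, "z": 0, "ax": 0, "ay": 0, "az": 0, "grip": 0.2}
    - {"x": 0, "y": -10, "z": 0, "ax": 0, "ay": 0, "az": 0, "grip": 0.2}
    - {"x": 0, "y": -14, "z": 0, "ax": 0, "ay": 0, "az": 0, "grip": 0.2}
    - {"x": 0, "y": -15, "z": 0, "ax": 0, "ay": 0, "az": 0, "grip": 0.2}
    - {"x": 0, "y": -15, "z": 0, "ax": 0, "ay": 0, "az": 0, "grip": 0.2}

```text
time_s: 12.02
eef_pos: [0.4634, -0.1067, 0.2093]
eef_rot: [0.59, -0.589, -0.391, 0.391]
wrist_force: [0.0, 0.2, -0.3]
opening: 0.8
```

```bash
python3 - <<'E'
from h import *
a=save('side','side6');b=save('top','top6')
cv2.imwrite('pics/c6.png',cv2.resize(np.hstack([a[120:270,210:360,::-1],b[120:270,190:340,::-1]]),(800,400),interpolation=2))
inc([.463,-.107,.06],67)
xy={}
for c in("top","side"):
    for q in("tall_lid_grip","tall_lid_disc","low_lid_grip"):
        r=pinpoint(c,q)[:2];print(c,q,[(np.round(k["xy"],1),round(k["p"],2)) for k in r])
print(proj("top",[.463,-.107,.05]),proj("side",[.463,-.107,.05]))
E
```

```text
xyz cm [-0.06 14.75 -0.16] rot [-0.005  0.002  0.001] yaw now 67.1 pos [ 0.4624 -0.1062  0.2075] F [0.9 0.5 0.6] op 0.798 t 12.125 q6 -1.65
top tall_lid_grip [(array([264.2, 232.7]), 0.74)]
top tall_lid_disc [(array([264.8, 235.8]), 0.81)]
top low_lid_grip []
side tall_lid_grip [(array([296.8, 216.8]), 0.9)]
side tall_lid_disc [(array([290.9, 226.9]), 0.68)]
side low_lid_grip [(array([236.9, 175.1]), 0.83), (array([217.9, 221.2]), 0.45)]
[267.68938152 236.04522498] [295.15422761 212.90260557]
```

View pics/c6.png

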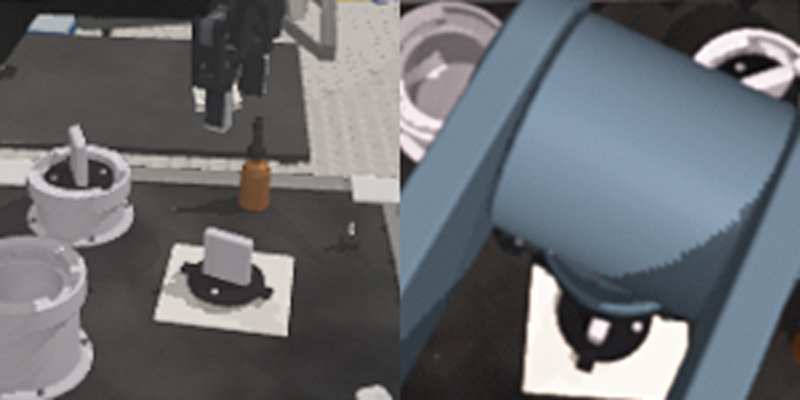

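The left view shows the lid upright on the middle of the pad (disc at 228, 280). The gripper is clear above it and the low pot is still closed at (80, 180). I'm handing in.

```bash
python3 -c "
from h import *
print(ticket.hand_in())"
```

```text
the job is handed in; nothing more can be done
None
```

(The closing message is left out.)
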